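# Put the red cutting template back in its rack slot

### The arm

A 6-joint arm with a two-finger parallel gripper is mounted at the origin on the work surface. World frame = base frame: x ahead of the robot, y to its left, z up, the work surface at z = 0. Lengths are in m, angles in rad, forces in N, time in s.
With the tool pointing down it reaches from about 0.25 to 0.725 m from the base axis. Payload 4 kg.
Tool frame: the origin (TCP) lies midway between the tips of the shut fingers; the grasp point (between the pads) lies 19 mm behind it; z points along the fingers, y is the line along which they close (so a half turn about z gives the same grasp; the last joint's range is limited). The gripper opens to 85 mm and grips with 20 to 120 N. Pads are 22 mm wide; open, the fingers measure 114 mm over their backs; the gripper's body (76 mm by 85 mm) begins 54 mm behind the grasp point. The pads swing forward as they close: fully open they stand 13 mm farther back than shut.
Start: joints at [-1.32, 0.241, 0.005, 1.335, 0, 1.571], TCP at [0.124, -0.484, 0.231] pointing down, gripper open.
Joint ranges: [-2.72, 2.72], [-1.05, 1.87], [-1.09, 1.28], [-1.99, 2.15], [-1.42, 1.44], [-3.14, 3.14]. Speed limits (rad/s): [2.79, 2.79, 3.14, 3.14, 3.14, 3.14].

### API

Orientations are given as a unit quaternion [x, y, z, w].
In Python, from workcell import bot gives the robot as it stands.
- The arm moves only by the tool play_rows, never from a script. Its argument "moves" is a list of rows, each a list of 3 entries, a list of its own where there are three numbers: the opening, from -1 (shut) to 1 (fully open), then the shift along the tool's x, y, z in cm, then the turn, a rotation vector about the tool's x, y, z in rad. A call has 1 to 12 rows; each row shifts and turns the commanded pose from where the row before left it, along the tool's axes as they then stand; what a row does not reach is not made up. A row lasts 1/12 s, in which the tool goes at most 41.7 mm and 7.16 degrees, less where a joint would pass 70% of its speed; a pose out of reach is approached as far as the arm can. A call is refused whole if a number of a shift passes 4.17 or a number of a turn 0.125, either way. A call with a gripper value outside its range is refused whole. The fingers move at their own pace and stop on an object; the grip force is fixed at half the most. Time passes only in rows, so rows that do not move let the fingers close. It gives the time, the measured TCP pose, the force and the opening at its end, in the units of the state.
- bot.get_obs(): the state, without advancing time (a new reading comes with each control period).
- bot.camera(name): name is "scene" or "top" or "wrist"; returns (picture, depth): 420x560x3 uint8, red, green, blue; 420x560 float32, m along the optical axis (not along the pixel's ray), 0 where there is no reading.
- bot.camera_info(name): a dict with "K" (3x3 intrinsics, pixels), "world_from_camera" (4x4, takes a point from camera to world coordinates); the wrist camera has in their place "T_tool_cam" (4x4, takes a point from camera to tool coordinates, whose origin is the TCP and whose axes are the flange's). Camera axes: x right, y up, looking along -z (the intrinsics and any distortion apply to the point x, -y, -z); pixel columns grow to the right and rows downward; lengths in m; the calibration is good to about 2 mm. A picture is of the moment at which its call begins: read the wrist's pose just before it. camera_info takes no time and is no camera call.
- bot.job_done(): hands the job in, once; it reports no verdict.
The state is a dict: "clock": time; "joint_pos": joint angles; "joint_vel": joint speeds; "tau": joint torques, N m; "eef_pos": TCP position; "tool_rot": TCP orientation; "ft_force": force on the tool from outside, world axes, zero at the start; "ft_torque": the same for the moment, N m; "grip_width": finger opening in m.
Only numpy, scipy, OpenCV 4.12 (cv2) and the standard library are available. Lean on these libraries where they do the work, as an engineer would, in place of code of your own. Each camera call takes 0.05 s, during which the arm holds its last target. There are 200 camera calls.

### The job

Slide the red round template by its handle into the empty middle slot of the wooden rack, disc level and fully home against the back stops with the handle pointing straight out of the front, and leave it lying there. Leave the yellow and blue templates where they lie.

Things in the scene. Friction and masses are not known exactly. Their poses are not given: they have to be found in the camera images.
- red_grip (a point): Centre of the upright handle of the red round template: 26 long (x) x 14 wide (y) x 40 high, on a 5 thick, 16 wide tongue. 25 above the underside, which lies on the table at the start. x points from handle to disc: disc 90 in diameter, 5 thick, centred 85 along +x; z up. Tongue ends 13 behind the handle's centre. About 60 g, balancing 66 ahead of the handle. Sizes in mm.
- yellow_grip (a point): Bystander: yellow template, same shape and size as the red one, lying on the table. This point is the centre of its upright handle, 25 mm above the table, x towards its disc.
- blue_grip (a point): Bystander: blue template, same shape and size as the red one, lying on the table. This point is the centre of its upright handle, 25 mm above the table, x towards its disc.
- slot_seat (a point): Floor of the empty middle slot of the fixed plywood rack (height varies), under the disc's centre when home: handle centre then 85 mm along -x, 25 up. x into the slot, z up. Slot 26 high, 116 wide between posts; open front edge 45 along -x; disc's rim meets two brass stop posts behind. Boards 6 thick, 136 wide, 95 deep, pitch 32; top 58 above this point; full slots above and below.
Mind the look-alikes: they are no part of the job. There is more than one size of the part that bears red_grip; the job needs the larger.

How it is judged:
By the outcome, as a careful person would: the job done as asked, in the order asked, and still so for the second after the job is handed in, with the robot touching nothing.
It also fails if it takes over 43 s, if anything falls off the work surface, if the arm or the gripper's body presses on something with over 40 N, if the wrist force passes 120 N, or if a joint passes its speed limit or range.

## Working session

There is one attempt and no reset: what is moved stays moved. The work goes in short steps, Python scripts to look and compute and a tool call to move; the robot and the scene stay as the last step left them, time stands still between calls to the robot, and variables do not carry over. Pictures are saved under pics/ and viewed, on a budget of 10 in all, crops included, one or two more only if the job needs it, and the job is handed in when it is done.

Besides the shell and the picture viewer there is one more tool, called after ">>>" as name(argument=value, ...), one argument or row to a line, values as JSON. play_rows: Moves the arm, as the interface text tells. Its arguments: {"type":"object","properties":{"moves":{"type":"array"}},"required":["moves"]}

```bash
mkdir -p pics; cat > h.py <<'E'
import numpy as np,cv2
from workcell import bot
from scipy.spatial.transform import Rotation as R
def save(n,name,crop=None,s=1):
    o=bot.get_obs(); p,d=bot.camera(n)
    np.savez('pics/%s.npz'%name,p=p,d=d,pos=o['eef_pos'],rot=o['tool_rot'])
    q=p if crop is None else p[crop[1]:crop[3],crop[0]:crop[2]]
    cv2.imwrite('pics/%s.png'%name,cv2.resize(q[:,:,::-1],None,fx=s,fy=s,interpolation=cv2.INTER_CUBIC))
    return p,d,o
def T(n,o=None):
    i=bot.camera_info(n)
    if n!='wrist': return np.array(i['K']),np.array(i['world_from_camera'])
    M=np.eye(4);M[:3,:3]=R.from_quat(o['tool_rot']).as_matrix();M[:3,3]=o['eef_pos']
    return np.array(i['K']),M@np.array(i['T_tool_cam'])
def pts(n,d,o=None):
    K,W=T(n,o); v,u=np.mgrid[:d.shape[0],:d.shape[1]]
    P=np.stack([(u-K[0,2])/K[0,0]*d,-(v-K[1,2])/K[1,1]*d,-d,np.ones_like(d)],-1)
    return (P@W.T)[...,:3]
E
python3 - <<'E'
from h import *
for n in('scene','top'):
    p,d,o=save(n,n+'0'); print(n,bot.camera_info(n))
print(o)
E
```

```text
scene {'K': array([[487.44233876,   0.        , 272.32000784],
       [  0.        , 487.44233876, 217.62305405],
       [  0.        ,   0.        ,   1.        ]]), 'world_from_camera': array([[ 0.15839835, -0.81796235,  0.55303486,  1.03101838],
       [ 0.98736562,  0.13369845, -0.08505213, -0.09212688],
       [-0.00437047,  0.55951972,  0.82880551,  0.85912231],
       [ 0.        ,  0.        ,  0.        ,  1.        ]])}
top {'K': array([[446.66288264,   0.        , 279.87590017],
       [  0.        , 446.66288264, 206.6650849 ],
       [  0.        ,   0.        ,   1.        ]]), 'world_from_camera': array([[ 0.10599582,  0.97357321, -0.20228716,  0.34060807],
       [-0.99435106,  0.10491396, -0.01609413, -0.02683052],
       [ 0.00555393,  0.20285036,  0.979194  ,  1.04138438],
       [ 0.        ,  0.        ,  0.        ,  1.        ]])}
{'clock': 0.05, 'joint_pos': array([-1.31997880e+00,  2.41412307e-01,  3.76078494e-03,  1.33518654e+00,
        1.69259783e-05,  1.57084300e+00]), 'joint_vel': array([-0.0008673 , -0.00153756,  0.00226811,  0.00023919, -0.00099056,
       -0.00086889]), 'tau': array([ 1.54144195e-04, -3.73490596e+01,  2.53292620e+01,  1.09420577e-02,
       -4.53560901e-06, -4.87990768e-07]), 'eef_pos': array([ 0.12395179, -0.48376361,  0.23042723]), 'tool_rot': array([ 9.92149025e-01,  1.25057067e-01, -1.19317626e-04, -1.01390663e-03]), 'ft_force': array([-0.55354577,  0.11133905, -0.47114381]), 'ft_torque': array([0.05485454, 0.0424043 , 0.03842365]), 'grip_width': 0.08538362051010631}
```

View pics/scene0.png

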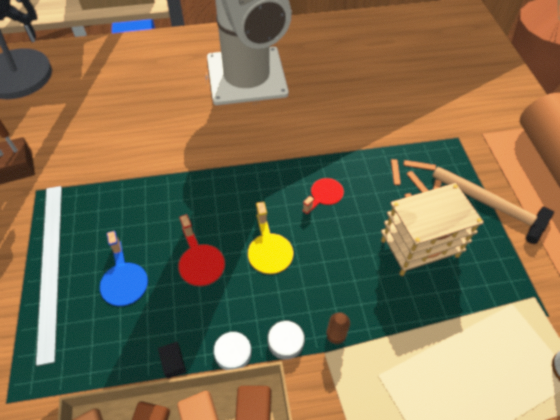

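View pics/top0.png

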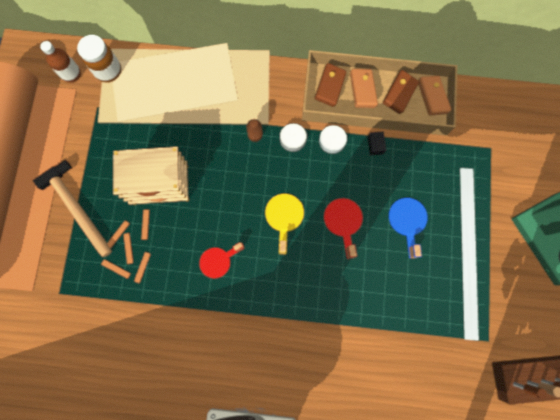

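The large red candidate is the dark red disc at scene (201,265) / top (343,217). The other red one, at scene (327,191) / top (215,262), looks smaller. I'll check sizes, the rack, and one enlarged crop.

```bash
cat > m.py <<'E'
from h import *
for n in('top','scene'):
    z=np.load('pics/%s0.npz'%n);p,d=z['p'],z['d'];P=pts(n,d)
    hsv=cv2.cvtColor(p,cv2.COLOR_RGB2HSV)
    H,S,V=[hsv[...,i].astype(int) for i in range(3)]
    box=(P[...,0]>.15)&(P[...,0]<.75)&(abs(P[...,1])<.5)&(d>0)
    for nm,m in dict(red=((H<4)|(H>174))&(S>190),yel=(abs(H-27)<5)&(S>200),blu=(abs(H-107)<10)&(S>170)).items():
        k,l,st,c=cv2.connectedComponentsWithStats((m&box).astype(np.uint8))
        for i in range(1,k):
            if st[i,4]<150: continue
            q=P[(l==i)]; (cc,sz,a)=cv2.minAreaRect(q[:,:2].astype(np.float32))
            print(n,nm,c[i].round(),st[i,4],'cen',np.median(q,0).round(4),'rect',np.round(cc,4),np.round(sz,3),'z',np.percentile(q[:,2],[5,50,95]).round(4))
    rk=(P[...,2]>.05)&(P[...,1]>.1)&(P[...,1]<.42)&(P[...,0]>.25)&(P[...,0]<.65)&(d>0)
    q=P[rk]; zt=np.percentile(q[:,2],90); print('rack ztop',zt, np.histogram(q[:,2],20))
    t=q[abs(q[:,2]-zt)<.006]; r=cv2.minAreaRect(t[:,:2].astype(np.float32)); print(r, cv2.boxPoints(r).round(4).tolist())
p=np.load('pics/scene0.npz')['p'];
a=p[175:275,370:500];b=p[200:300,150:280]
c=np.hstack([cv2.resize(x[:,:,::-1],(400,308),interpolation=cv2.INTER_CUBIC) for x in(a,b)])
p=np.load('pics/top0.npz')['p'];a=p[130:220,90:207];b=p[190:280,190:307]
c2=np.hstack([cv2.resize(x[:,:,::-1],(400,290),interpolation=cv2.INTER_CUBIC) for x in(a,b)])
cv2.imwrite('pics/crop1.png',np.vstack([c,c2]))
E
python3 m.py
```

```text
top red [343. 218.] 1132 cen [ 0.5444 -0.1618  0.0053] rect [ 0.541  -0.1655] [0.102 0.088] z [0.002  0.0053 0.0086]
top red [215. 262.] 740 cen [0.4095 0.1249 0.0043] rect [0.4082 0.1205] [0.067 0.08 ] z [0.0011 0.0043 0.0075]
top yel [284. 213.] 1134 cen [ 0.5411 -0.0215  0.0054] rect [ 0.5394 -0.0183] [0.088 0.098] z [0.0023 0.0054 0.0085]
top blu [408. 218.] 1317 cen [ 0.5615 -0.3139  0.0049] rect [ 0.5608 -0.3172] [0.106 0.095] z [0.0007 0.0049 0.0083]
rack ztop 0.1306926248720481 (array([  33,  190,   95,    6,    2,    0,    0,    0,   15,  147,  131,
         44,   12,    1,    1,    0,   10,  647, 2012,  151]), array([0.05779995, 0.06167536, 0.06555077, 0.06942618, 0.07330159,
       0.077177  , 0.08105241, 0.08492782, 0.08880323, 0.09267864,
       0.09655405, 0.10042946, 0.10430487, 0.10818028, 0.11205569,
       0.1159311 , 0.11980651, 0.12368192, 0.12755733, 0.13143274,
       0.13530815]))
((0.5781328082084656, 0.2812107503414154), (0.09590914845466614, 0.13691888749599457), 9.820547103881836) [[0.5192000269889832, 0.34049999713897705], [0.5425999760627747, 0.2055999934
[... 600 characters left out ...]
y([  13,    3,   67,  537,   94,   27,   25,   14,   12,   13,  229,
        483,   44,   33,   20,   21,    6,   63, 2460,  805]), array([0.05007718, 0.0542924 , 0.05850763, 0.06272285, 0.06693808,
       0.0711533 , 0.07536853, 0.07958375, 0.08379898, 0.0880142 ,
       0.09222943, 0.09644465, 0.10065988, 0.1048751 , 0.10909032,
       0.11330555, 0.11752077, 0.121736  , 0.12595122, 0.13016645,
       0.13438167]))
((0.5793012380599976, 0.27902790904045105), (0.09681802988052368, 0.13752418756484985), 10.093830108642578) [[0.519599974155426, 0.33820000290870667], [0.5436999797821045, 0.20280000567436218], [0.6389999985694885, 0.21979999542236328], [0.6148999929428101, 0.35519999265670776]]
```

View pics/crop1.png

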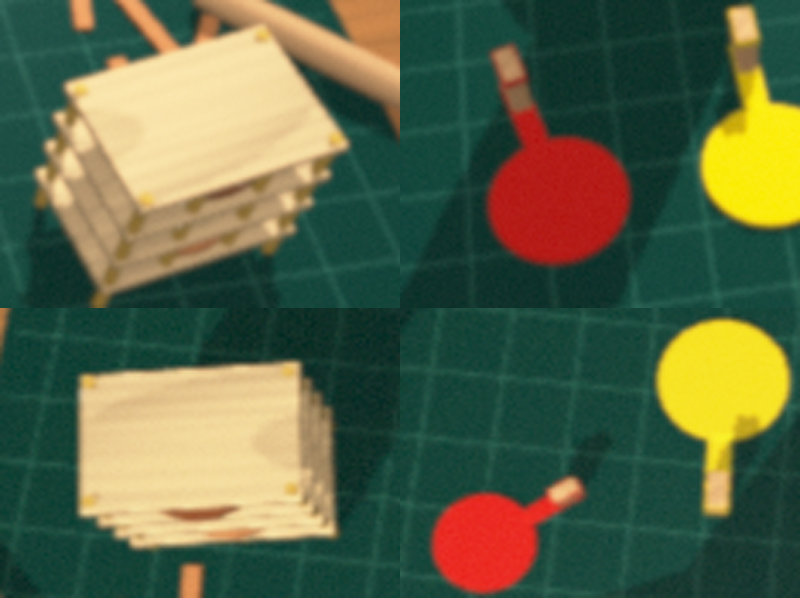

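The crop confirms the choice. The dark red part, 88 mm in diameter with its handle at scene (188,228), is the larger red template; the bright red one is only 67 mm. The rack's back, with the brass stop posts, faces +x, so its front faces the robot. Next I'll measure the handle.

```bash
python3 - <<'E'
from h import *
for n in('top','scene'):
    z=np.load('pics/%s0.npz'%n);p,d=z['p'],z['d'];P=pts(n,d)
    m=(P[...,2]>.04)&(P[...,2]<.052)&(P[...,0]>.38)&(P[...,0]<.52)&(P[...,1]>-.26)&(P[...,1]<-.1)
    q=P[m];print(n,len(q),q.mean(0).round(4),cv2.minAreaRect(q[:,:2].astype(np.float32)))
    hsv=cv2.cvtColor(p,cv2.COLOR_RGB2HSV).astype(int);H,S=hsv[...,0],hsv[...,1]
    m=((H<4)|(H>174))&(S>190)&(P[...,1]<-.1)&(P[...,1]>-.25)&(P[...,2]<.015)&(P[...,2]>.0)&(P[...,0]>.4)&(P[...,0]<.65)
    m=cv2.morphologyEx(m.astype(np.uint8),cv2.MORPH_OPEN,cv2.getStructuringElement(2,(17,17)))>0
    D=P[m][:,:2];c=cv2.minEnclosingCircle(D.astype(np.float32));print('disc',D.mean(0),c)
    v=D.mean(0)-q.mean(0)[:2];print('len',np.hypot(*v),'yaw',np.degrees(np.arctan2(v[1],v[0])))
o=bot.get_obs();M=R.from_quat(o['tool_rot']).as_matrix();print(M.round(3)); print(bot.camera_info('wrist'))
E
```

```text
top 82 [ 0.4647 -0.1805  0.0451] ((0.4649513363838196, -0.18053270876407623), (0.027366533875465393, 0.01536460593342781), 11.519203186035156)
disc [ 0.56645658 -0.1494109 ] ((0.566592812538147, -0.14948666095733643), 0.020606406033039093)
len 0.10641802387133269 yaw 16.96725026353871
scene 97 [ 0.4684 -0.1824  0.0455] ((0.465451180934906, -0.1830519586801529), (0.030847834423184395, 0.01470362488180399), 14.49024486541748)
disc [ 0.54935861 -0.16274921] ((0.5465974807739258, -0.16027311980724335), 0.04749288037419319)
len 0.08331321628414635 yaw 13.644845877994292
[[ 0.969  0.248 -0.   ]
 [ 0.248 -0.969  0.002]
 [ 0.    -0.002 -1.   ]]
{'K': array([[339.21772738,   0.        , 276.31701443],
       [  0.        , 339.21772738, 210.20569017],
       [  0.        ,   0.        ,   1.        ]]), 'T_tool_cam': array([[-6.69861300e-04,  9.63631628e-01,  2.67233299e-01,
         6.74825664e-02],
       [ 9.99999680e-01,  7.62678367e-04, -2.43532193e-04,
         4.18782398e-04],
       [-4.38488381e-04,  2.67233050e-01, -9.63631830e-01,
        -1.42923980e-01],
       [ 0.00000000e+00,  0.00000000e+00,  0.00000000e+00,
         1.00000000e+00]])}
```

>>> play_rows(
  moves=[
    [1,[3.38,-1.74,0.4],[0,0,0]],
    [1,[3.38,-1.74,0.4],[0,0,0]],
    [1,[3.38,-1.74,0.4],[0,0,0]],
    [1,[3.38,-1.74,0.4],[0,0,0]],
    [1,[3.38,-1.74,0.4],[0,0,0]],
    [1,[3.38,-1.74,0.4],[0,0,0]],
    [1,[3.38,-1.74,0.4],[0,0,0]],
    [1,[3.38,-1.74,0.4],[0,0,0]],
    [1,[3.38,-1.74,0.4],[0,0,0]],
    [1,[3.38,-1.74,0.4],[0,0,0]],
    [1,[3.38,-1.74,0.4],[0,0,0]],
    [1,[3.38,-1.74,0.4],[0,0,0]],
  ],
)

```text
clock: 1.1
eef_pos: [0.466, -0.1797, 0.1828]
tool_rot: [0.992, 0.125, -0.0, -0.0]
ft_force: [1.0, -1.0, 0.9]
grip_width: 0.0851
```

>>> play_rows(
  moves=[
    [1,[0,0,0],[0,0,0]],
    [1,[0,0,0],[0,0,0]],
  ],
)

```text
clock: 1.27
eef_pos: [0.4658, -0.1797, 0.1823]
tool_rot: [0.992, 0.127, -0.001, -0.0]
ft_force: [0.8, -0.5, -0.1]
grip_width: 0.0854
```

```bash
cat > w.py <<'E'
from h import *
import sys
p,d,o=save('wrist',sys.argv[1]);P=pts('wrist',d,o);print(o['eef_pos'],R.from_quat(o['tool_rot']).as_matrix().round(4).tolist(),o['ft_force'])
m=(P[...,2]>.036)&(P[...,2]<.055)&(P[...,0]>.38)&(P[...,0]<.52)&(P[...,1]>-.23)&(P[...,1]<-.13)&(d>0)
k,l,st,c=cv2.connectedComponentsWithStats(m.astype(np.uint8));i=1+st[1:,4].argmax()
q=P[(l==i)&(P[...,2]>.042)];print(st[i],q.mean(0),cv2.minAreaRect(q[:,:2].astype(np.float32)))
hsv=cv2.cvtColor(p,cv2.COLOR_RGB2HSV).astype(int);H,S=hsv[...,0],hsv[...,1]
mm=((H<4)|(H>174))&(S>180)&(P[...,0]>.5)&(d>0)
D=P[mm];print('disc',len(D),D.min(0),D.max(0),np.median(D[:,2]), cv2.minEnclosingCircle(D[:,:2].astype(np.float32)))
M,_=T('wrist',o)
E
python3 w.py w1
```

```text
[ 0.46577401 -0.17972498  0.18230165] [[0.9677, 0.2523, -0.002], [0.2523, -0.9677, 0.0005], [-0.0018, -0.001, -1.0]] [ 0.81607188 -0.45463061 -0.07115348]
[272 183  17  33 560] [ 0.46560015 -0.18338062  0.0450954 ] ((0.4652429521083832, -0.1835586130619049), (0.027678271755576134, 0.01381769496947527), 14.429515838623047)
disc 8372 [ 5.00027080e-01 -2.06757448e-01 -3.34452548e-04] [ 0.59351608 -0.11658706  0.00827741] 0.0053695875996260245 ((0.5453274846076965, -0.1634570062160492), 0.048748958855867386)
```

View pics/w1.png

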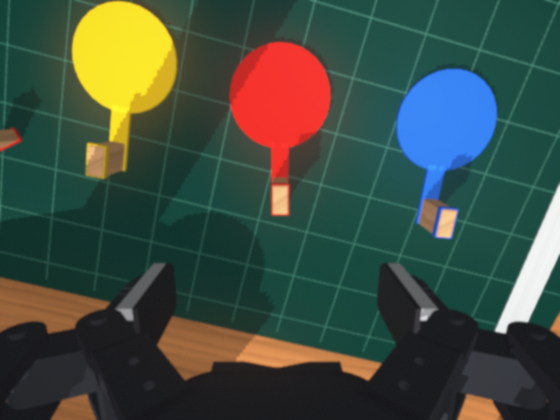

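The picture shows the red handle at (281,198), lined up with the tool's x axis and needing only about 3 mm in tool y. I'll descend and grip.

>>> play_rows(
  moves=[
    [1,[-0.1,0.33,3.0],[0,0,0]],
    [1,[0,0,3.5],[0,0,0]],
    [1,[0,0,3.5],[0,0,0]],
    [1,[0,0,3.2],[0,0,0]],
    [1,[0,0,2.5],[0,0,0]],
    [1,[0,0,1.5],[0,0,0]],
    [1,[0,0,0],[0,0,0]],
    [-1,[0,0,0],[0,0,0]],
    [-1,[0,0,0],[0,0,0]],
    [-1,[0,0,0],[0,0,0]],
    [-1,[0,0,0],[0,0,0]],
    [-1,[0,0,0],[0,0,0]],
  ],
)

```text
clock: 2.32
eef_pos: [0.4659, -0.1854, 0.0126]
tool_rot: [0.992, 0.125, 0.001, 0.001]
ft_force: [0.2, 0.2, 0.5]
grip_width: 0.0253
```

>>> play_rows(
  moves=[
    [-1,[0,0,0],[0,0,0]],
    [-1,[0,0,0],[0,0,0]],
    [-1,[0,0,0],[0,0,0]],
    [-1,[0,0,0],[0,0,0]],
  ],
)

```text
clock: 2.65
eef_pos: [0.4658, -0.1851, 0.0123]
tool_rot: [0.992, 0.125, 0.001, 0.0]
ft_force: [-0.7, 0.7, 6.0]
grip_width: 0.0131
```

>>> play_rows(
  moves=[
    [-1,[0,0,-0.5],[0,0,0]],
    [-1,[0,0,-1.5],[0,0,0]],
    [-1,[0,0,-2.5],[0,0,0]],
    [-1,[0,0,-3],[0,0,0]],
    [-1,[0,0,-3],[0,0,0]],
    [-1,[0,0,-2],[0,0,0]],
    [-1,[0,0,-1],[0,0,0]],
    [-1,[0,0,0],[0,0,0]],
  ],
)

```text
clock: 3.32
eef_pos: [0.4665, -0.1854, 0.1487]
tool_rot: [0.992, 0.125, 0.002, 0.001]
ft_force: [0.8, 0.4, -0.5]
grip_width: 0.0134
```

```bash
python3 - <<'E'
from h import *
o=bot.get_obs();print(o['eef_pos'],o['grip_width'],o['ft_force'])
a=np.radians(9.95);c=np.array([.5787,.280]);X=np.array([np.cos(a),np.sin(a)]);Y=np.array([-X[1],X[0]])
for n in('top','scene'):
    z=np.load('pics/%s0.npz'%n);p,d=z['p'],z['d'];P=pts(n,d)
    u=(P[...,:2]-c)@X; v=(P[...,:2]-c)@Y; Z=P[...,2]
    m=(abs(u)<.08)&(abs(v)<.12)&(d>0)
    if n=='top': print('front face profile (u,z) per pixel column')
    for vv in((-.04,0,.04) if n=='top' else (-.04,0,.04)):
        s=m&(abs(v-vv)<.004)
        q=np.c_[u[s],Z[s]];
        q=q[(q[:,0]<-.035) if n=='top' else (q[:,0]>.035)];q=q[np.argsort(-q[:,1])]
        print(n,vv,[(int(x*1000),round(zz*1000)) for x,zz in q[::3]])
    s=m&(abs(u)<.03)&(abs(v)<.05)&(Z>.12);A=np.c_[u[s],v[s],np.ones(s.sum())];print('top plane',np.linalg.lstsq(A,Z[s],rcond=None)[0])
E
```

```text
[ 0.46654299 -0.18542787  0.1487273 ] 0.013444196677987037 [ 0.82445589  0.37022274 -0.54109615]
front face profile (u,z) per pixel column
top -0.04 [(-37, 132), (-41, 130), (-47, 129), (-36, 129), (-36, 128), (-36, 128), (-42, 127), (-38, 127), (-42, 126), (-44, 97), (-42, 97), (-43, 96), (-48, 96), (-47, 93), (-41, 66), (-47, 64), (-41, 64), (-47, 62), (-46, 60), (-43, 35), (-45, 33), (-47, 31), (-51, 7), (-60, 5), (-55, 4), (-46, 3), (-60, 3), (-75, 3), (-48, 2), (-45, 2), (-72, 1), (-55, 1), (-42, 1), (-67, 1), (-64, 1), (-64, 0), (-42, 0), (-62, -1), (-76, -2)]
top 0 [(-43, 132), (-39, 130), (-36, 130), (-38, 129), (-38, 129), (-40, 129), (-35, 128), (-44, 127), (-50, 105), (-47, 103), (-45, 102), (-42, 100), (-42, 100), (-48, 96), (-45, 67), (-42, 65), (-47, 65), (-46, 41), (-46, 38), (-47, 34), (-46, 32), (-48, 4), (-55, 4), (-69, 3), (-72, 3), (-50, 2), (-76, 2), (-50, 2), (-71, 1), (-45, 1), (-45, 1), (-47, 1), (-74, 1), (-42, 0), (-78, 0), (-57, -1), (-66, -1), (-71, -1)]
top 0.04 [(-44, 130), (-42, 130), (-46, 130), (-40, 129), (-44, 129), (-37, 128), (-40, 128), (-37, 127
[... 1660 characters left out ...]
 0.04 [(44, 133), (40, 132), (44, 130), (46, 130), (47, 130), (41, 129), (46, 128), (47, 128), (38, 128), (35, 127), (47, 126), (47, 99), (44, 98), (41, 98), (37, 97), (38, 97), (36, 97), (48, 97), (47, 96), (40, 96), (47, 94), (40, 68), (41, 67), (47, 66), (40, 66), (44, 65), (42, 65), (43, 65), (46, 64), (39, 64), (47, 60), (37, 35), (44, 34), (40, 33), (42, 33), (39, 33), (37, 32), (47, 31), (42, 30), (72, 5), (70, 4), (38, 4), (42, 3), (42, 3), (65, 3), (56, 3), (38, 2), (55, 2), (78, 2), (72, 2), (61, 2), (39, 2), (77, 2), (63, 2), (47, 1), (49, 1), (39, 1), (49, 1), (68, 1), (65, 1), (59, 0), (44, 0), (65, 0), (74, 0), (50, -1), (62, -1)]
top plane [-0.00043075 -0.00125318  0.12926204]
```

>>> play_rows(
  moves=[
    [-1,[0,0,0],[0,0,0.077]],
    [-1,[-0.15,-2,0],[0,0,0]],
    [-1,[-0.15,-3,0],[0,0,0]],
    [-1,[-0.15,-3.5,0],[0,0,0]],
    [-1,[-0.15,-3.5,0],[0,0,0]],
    [-1,[-0.15,-3.5,0],[0,0,0]],
    [-1,[-0.15,-3.5,0],[0,0,0]],
    [-1,[-0.15,-3.5,0],[0,0,0]],
    [-1,[-0.15,-3.5,0],[0,0,0]],
    [-1,[-0.15,-3.5,0],[0,0,0]],
    [-1,[-0.15,-3.5,0],[0,0,0]],
    [-1,[-0.15,-3.5,0],[0,0,0]],
  ],
)

```text
clock: 4.32
eef_pos: [0.3948, 0.1137, 0.1466]
tool_rot: [0.992, 0.122, -0.005, -0.024]
ft_force: [0.4, -0.2, -0.7]
grip_width: 0.0134
```

>>> play_rows(
  moves=[
    [-1,[0,-3.5,0],[0,0,0]],
    [-1,[0,-2.4,0],[0,0,0]],
    [-1,[0,-1.5,0],[0,0,0]],
    [-1,[0,0,2],[0,0,0]],
    [-1,[0,0,2.5],[0,0,0]],
    [-1,[0,0,1.5],[0,0,0]],
    [-1,[0,0,0],[0,0,0]],
    [-1,[0,0,0],[0,0,0]],
  ],
)

```text
clock: 4.98
eef_pos: [0.3879, 0.1446, 0.0922]
tool_rot: [0.988, 0.147, -0.008, -0.042]
ft_force: [0.9, -0.5, -1.0]
grip_width: 0.0131
```

```bash
cat > r.py <<'E'
from h import *
import sys
z0=float(sys.argv[2])
c=np.array([.5787,.280])
for n in('wrist','top','scene'):
    p,d,o=save(n,n+sys.argv[1]);P=pts(n,d,o);Z=P[...,2]
    if n=='wrist': print(o['eef_pos'],R.from_quat(o['tool_rot']).as_matrix().round(4).tolist(),o['ft_force'],o['grip_width'])
    hsv=cv2.cvtColor(p,cv2.COLOR_RGB2HSV).astype(int);H,S=hsv[...,0],hsv[...,1]
    s=((H<4)|(H>174))&(S>170)&(abs(Z-z0)<.015)&(P[...,1]>.15)&(P[...,0]>.3)&(d>0)
    s=cv2.erode(s.astype(np.uint8),np.ones((3,3)))>0
    q=P[s]
    if len(q)>50:
        m=q[:,:2].mean(0);A=np.c_[q[:,:2]-m,np.ones(len(q))];f=np.linalg.lstsq(A,q[:,2],rcond=None)[0]
        print(n,len(q),'slopes x,y,z@',f.round(4),m.round(4),'rect',cv2.minAreaRect(q[:,:2].astype(np.float32)),q.min(0).round(4),q.max(0).round(4))
    t=(abs(Z-.13)<.006)&(abs(P[...,0]-c[0])<.09)&(abs(P[...,1]-c[1])<.1)
    if t.sum()>50: print('  rack',cv2.minAreaRect(P[t][:,:2].astype(np.float32)),P[t].mean(0))
E
python3 r.py 2 .08; python3 - <<'E'
import cv2,numpy as np
a,b,c=[cv2.imread('pics/%s2.png'%n) for n in('wrist','top','scene')]
b=cv2.resize(b[110:290,90:330],(400,300));c=cv2.resize(c[110:290,270:510],(400,300))
cv2.imwrite('pics/m2.png',np.vstack([np.hstack([b,c]),np.hstack([cv2.resize(a,(400,300)),np.zeros((300,400,3),np.uint8)])]))
E
```

```text
[0.38791108 0.14458447 0.09221999] [[0.9566, 0.2902, -0.0273], [0.2915, -0.9532, 0.08], [-0.0028, -0.0845, -0.9964]] [ 0.91045915 -0.47506249 -0.96401035] 0.01306738604743205
wrist 24294 slopes x,y,z@ [-0.0299  0.0793  0.0857] [0.4616 0.1778] rect ((0.4500884413719177, 0.1826186329126358), (0.06418916583061218, 0.10499130189418793), 89.95394897460938) [0.3976 0.1505 0.0804] [0.5026 0.2147 0.0905]
  rack ((0.5782551765441895, 0.28112486004829407), (0.09647942334413528, 0.137241929769516), 10.22758674621582) [0.57734576 0.28079862 0.12885614]
scene 943 slopes x,y,z@ [-0.0233  0.0792  0.0878] [0.4713 0.1786] rect ((0.4617486298084259, 0.18238714337348938), (0.06058024987578392, 0.10656020045280457), 89.33522033691406) [0.4082 0.1518 0.0806] [0.515  0.2126 0.0938]
  rack ((0.5791343450546265, 0.2790393531322479), (0.09658518433570862, 0.13927918672561646), 9.699925422668457) [0.58194789 0.27758335 0.1292704 ]
```

View pics/m2.png

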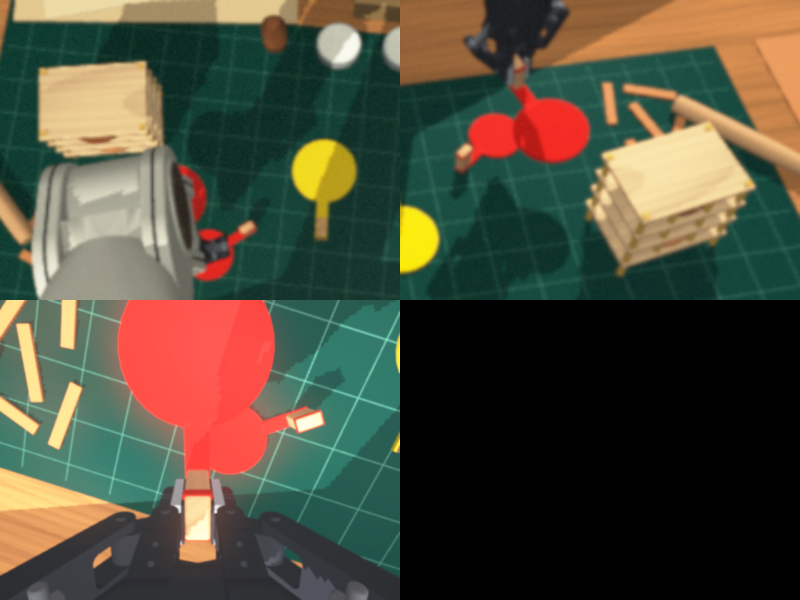

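```bash
python3 -c "
from h import *
o=bot.get_obs();print(o['joint_pos'].round(3),o['joint_vel'].round(3),o['tau'].round(1))"
```

```text
[ 0.295  0.195 -0.444  0.93   0.085  3.141] [ 0.002 -0.005  0.    -0.005  0.    -0.   ] [ -0.  -30.7  21.   -0.    0.3  -0. ]
```

Joint 6 has reached its end stop (3.14), so the hand tilted and fell short. The slot needs the grip turned by half a turn. I'll lay the template back on its known-clear spot, flip the gripper and regrasp.

```bash
cat > g.py <<'E'
from h import *
import sys
# usage: x y z yawdeg ; prints turn (rotvec, current tool) and, after turn, shift in cm
o=bot.get_obs();x,y,z,a=map(float,sys.argv[1:5]);a=np.radians(a)
Rt=np.array([[np.cos(a),np.sin(a),0],[np.sin(a),-np.cos(a),0],[0,0,-1]])
Rc=R.from_quat(o['tool_rot']).as_matrix();d=np.array([x,y,z])-o['eef_pos']
print('turn',R.from_matrix(Rc.T@Rt).as_rotvec().round(4),'shift cm now-frame',(Rc.T@d*100).round(2),'target-frame',(Rt.T@d*100).round(2))
print(o['clock'],o['eef_pos'].round(4),o['joint_pos'].round(3),o['ft_force'].round(1),o['grip_width'])
E
python3 g.py .466 -.185 .15 14.4
```

```text
turn [-0.0846  0.0002  0.0447] shift cm now-frame [-2.32 33.22 -8.46] target-frame [-0.81 33.88 -5.62]
5.1333 [0.3896 0.1452 0.0938] [ 0.295  0.195 -0.444  0.93   0.085  3.141] [-0.1 -0.6 -0.9] 0.013150351133809962
```

>>> play_rows(
  moves=[
    [-1,[0,0,-1.5],[0,0,0]],
    [-1,[0,0,-2.3],[0,0,0]],
    [-1,[0,0,-1.5],[0,0,0]],
    [-1,[-0.2,2,-0.2],[0,0,0]],
    [-1,[-0.25,3.4,-0.3],[0,0,0]],
    [-1,[-0.25,3.4,-0.3],[0,0,0]],
    [-1,[-0.25,3.4,-0.3],[0,0,0]],
    [-1,[-0.25,3.4,-0.3],[-0.02,0,0.01]],
    [-1,[-0.2,3.4,-0.2],[-0.03,0,0.015]],
    [-1,[-0.1,3.0,0],[-0.0346,0,0.02]],
    [-1,[0,2,0],[0,0,0]],
    [-1,[0,0,0],[0,0,0]],
  ],
)

```text
clock: 6.13
eef_pos: [0.4457, -0.0976, 0.1464]
tool_rot: [0.992, 0.123, 0.001, 0.002]
ft_force: [0.9, 0.2, -0.9]
grip_width: 0.0133
```

```bash
python3 g.py .466 -.185 .014 14.4
```

```text
turn [ 0.0032 -0.0008 -0.0041] shift cm now-frame [-0.18  8.93 13.27] target-frame [-0.21  8.97 13.24]
6.1333 [ 0.4457 -0.0976  0.1464] [-0.214  0.212 -0.263  1.094 -0.003  2.68 ] [ 0.9  0.2 -0.9] 0.013250030566505663
```

>>> play_rows(
  moves=[
    [-1,[-0.1,2.5,0],[0,0,0]],
    [-1,[-0.1,3.5,0],[0,0,0]],
    [-1,[0,2.9,0],[0,0,0]],
    [-1,[0,0,2],[0,0,0]],
    [-1,[0,0,3.5],[0,0,0]],
    [-1,[0,0,3.5],[0,0,0]],
    [-1,[0,0,2.5],[0,0,0]],
    [-1,[0,0,1.2],[0,0,0]],
    [-1,[0,0,0.4],[0,0,0]],
    [-1,[0,0,0],[0,0,0]],
    [-1,[0,0,0],[0,0,0]],
  ],
)

```text
clock: 7.05
eef_pos: [0.4649, -0.1812, 0.0152]
tool_rot: [0.992, 0.126, -0.0, 0.001]
ft_force: [-0.8, -0.1, -0.1]
grip_width: 0.0131
```

>>> play_rows(
  moves=[
    [-1,[0,0,0.25],[0,0,0]],
    [-1,[0,0,0],[0,0,0]],
    [1,[0,0,0],[0,0,0]],
    [1,[0,0,0],[0,0,0]],
    [1,[0,0,0],[0,0,0]],
    [1,[0,0,0],[0,0,0]],
    [1,[0,0,0],[0,0,0]],
    [1,[0,0,0],[0,0,0]],
    [1,[0,0,-2],[0,0,0]],
    [1,[0,0,-4],[0,0,0]],
    [1,[0,0,-4],[0,0,0]],
    [1,[0,0,-4],[0,0,0]],
  ],
)

```text
clock: 8.05
eef_pos: [0.4632, -0.1807, 0.1526]
tool_rot: [0.992, 0.125, -0.002, -0.0]
ft_force: [0.5, -0.7, 0.1]
grip_width: 0.0853
```

>>> play_rows(
  moves=[
    [1,[0,0,-2],[0,0,-0.125]],
    [1,[0,0,0],[0,0,-0.125]],
    [1,[0,0,0],[0,0,-0.125]],
    [1,[0,0,0],[0,0,-0.125]],
    [1,[0,0,0],[0,0,-0.125]],
    [1,[0,0,0],[0,0,-0.125]],
    [1,[0,0,0],[0,0,-0.125]],
    [1,[0,0,0],[0,0,-0.125]],
    [1,[0,0,0],[0,0,-0.125]],
    [1,[0,0,0],[0,0,-0.125]],
    [1,[0,0,0],[0,0,-0.125]],
    [1,[0,0,0],[0,0,-0.125]],
  ],
)

```text
clock: 9.05
eef_pos: [0.4639, -0.1809, 0.1713]
tool_rot: [0.638, 0.77, -0.001, -0.001]
ft_force: [0.2, 0.7, -0.7]
grip_width: 0.0854
```

>>> play_rows(
  moves=[
    [1,[0,0,0],[0,0,-0.125]],
    [1,[0,0,0],[0,0,-0.125]],
    [1,[0,0,0],[0,0,-0.125]],
    [1,[0,0,0],[0,0,-0.125]],
    [1,[0,0,0],[0,0,-0.125]],
    [1,[0,0,0],[0,0,-0.125]],
    [1,[0,0,0],[0,0,-0.125]],
    [1,[0,0,0],[0,0,-0.125]],
    [1,[0,0,0],[0,0,-0.125]],
    [1,[0,0,0],[0,0,-0.125]],
    [1,[0,0,0],[0,0,-0.125]],
    [1,[0,0,0],[0,0,-0.125]],
  ],
)

```text
clock: 10.05
eef_pos: [0.4639, -0.1809, 0.1713]
tool_rot: [-0.058, 0.998, -0.0, -0.001]
ft_force: [0.3, 0.5, -0.1]
grip_width: 0.0857
```

>>> play_rows(
  moves=[
    [1,[0,0,0],[0,0,-0.125]],
    [1,[0,0,0],[0,0,-0.017]],
    [1,[0,0,0],[0,0,0]],
    [1,[0,0,0],[0,0,0]],
  ],
)

```text
clock: 10.38
eef_pos: [0.464, -0.1809, 0.1714]
tool_rot: [-0.124, 0.992, -0.0, -0.001]
ft_force: [0.6, -0.4, -0.4]
grip_width: 0.0853
```

```bash
python3 w.py w3; python3 g.py .466 -.183 .012 194.4
```

```text
[ 0.46399525 -0.18092988  0.17140041] [[-0.969, -0.2469, -0.0026], [-0.2469, 0.969, -0.0007], [0.0027, -0.0, -1.0]] [ 0.63635447 -0.43885422 -0.38312298]
[267 186  19  33 625] [ 0.46423399 -0.1817356   0.04505196] ((0.46460649371147156, -0.18164068460464478), (0.026705648750066757, 0.014975674450397491), 14.25669002532959)
disc 688 [ 0.51039827 -0.1988198   0.00293297] [ 0.58583526 -0.11631768  0.00741108] 0.005373085581964615 ((0.5472015738487244, -0.16075927019119263), 0.044775623828172684)
turn [-0.     -0.0027 -0.0014] shift cm now-frame [-0.18 -0.25 15.94] target-frame [-0.14 -0.25 15.94]
10.4333 [ 0.464  -0.1809  0.1714] [-0.371  0.273 -0.111  1.188 -0.002 -0.621] [-0.2 -0.6  0.5] 0.08529696163808649
```

View pics/w3.png

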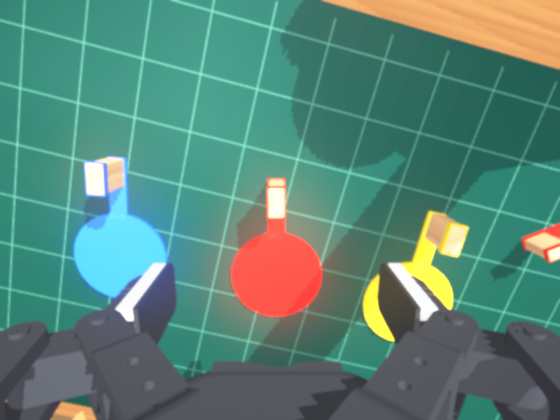

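The template lies flat and undisturbed, its handle at (276,200) and lined up. I'll regrasp with the flipped hand.

>>> play_rows(
  moves=[
    [1,[0,-0.07,3.0],[0,0,0]],
    [1,[0,0,3.5],[0,0,0]],
    [1,[0,0,3.5],[0,0,0]],
    [1,[0,0,3.2],[0,0,0]],
    [1,[0,0,1.9],[0,0,0]],
    [1,[0,0,0.8],[0,0,0]],
    [1,[0,0,0],[0,0,0]],
    [-1,[0,0,0],[0,0,0]],
    [-1,[0,0,0],[0,0,0]],
    [-1,[0,0,0],[0,0,0]],
    [-1,[0,0,0],[0,0,0]],
    [-1,[0,0,0],[0,0,0]],
  ],
)

```text
clock: 11.43
eef_pos: [0.4647, -0.1821, 0.0136]
tool_rot: [-0.126, 0.992, -0.001, -0.0]
ft_force: [-0.2, -0.3, 0.5]
grip_width: 0.0256
```

>>> play_rows(
  moves=[
    [-1,[0,0,0],[0,0,0]],
    [-1,[0,0,0],[0,0,0]],
    [-1,[0,0,0],[0,0,0]],
    [-1,[0,0,0],[0,0,0]],
  ],
)

```text
clock: 11.77
eef_pos: [0.4645, -0.182, 0.0133]
tool_rot: [-0.126, 0.992, -0.001, -0.001]
ft_force: [-1.0, 0.2, 5.8]
grip_width: 0.0135
```

>>> play_rows(
  moves=[
    [-1,[0,0,-0.5],[0,0,0]],
    [-1,[0,0,-1.5],[0,0,0]],
    [-1,[0,0,-2.5],[0,0,0]],
    [-1,[0,0,-3],[0,0,0]],
    [-1,[0,0,-3],[0,0,0]],
    [-1,[0,0,-2],[0,0,0]],
    [-1,[0,0,-1],[0,0,0]],
    [-1,[0,0,0],[0,0,0]],
  ],
)

```text
clock: 12.43
eef_pos: [0.4657, -0.1822, 0.1498]
tool_rot: [-0.126, 0.992, -0.001, 0.001]
ft_force: [-0.4, -0.4, -1.1]
grip_width: 0.0132
```

```bash
python3 g.py .3743 .2442 .0875 189.95
```

```text
turn [-0.0029  0.0014  0.0783] shift cm now-frame [-1.78 43.59  6.1 ] target-frame [ 1.63 43.58  6.23]
12.4333 [ 0.4657 -0.1822  0.1498] [-0.372  0.29  -0.148  1.13  -0.002 -0.624] [-0.4 -0.4 -1.1] 0.01321049415507491
```

>>> play_rows(
  moves=[
    [-1,[0,0,0],[0,0,0.078]],
    [-1,[0.15,2,0],[0,0,0]],
    [-1,[0.15,3,0],[0,0,0]],
    [-1,[0.15,3.5,0],[0,0,0]],
    [-1,[0.15,3.5,0],[0,0,0]],
    [-1,[0.15,3.5,0],[0,0,0]],
    [-1,[0.15,3.5,0],[0,0,0]],
    [-1,[0.15,3.5,0],[0,0,0]],
    [-1,[0.15,3.5,0],[0,0,0]],
    [-1,[0.15,3.5,0],[0,0,0]],
    [-1,[0.15,3.5,0],[0,0,0]],
    [-1,[0.15,3.5,0],[0,0,0]],
  ],
)

```text
clock: 13.43
eef_pos: [0.3827, 0.1759, 0.1455]
tool_rot: [-0.087, 0.996, -0.001, -0.003]
ft_force: [-0.0, 0.4, -0.6]
grip_width: 0.0134
```

>>> play_rows(
  moves=[
    [-1,[0,3.5,0],[0,0,0]],
    [-1,[0,2.2,0],[0,0,0]],
    [-1,[0,1.2,0],[0,0,0]],
    [-1,[0,0,2],[0,0,0]],
    [-1,[0,0,2.5],[0,0,0]],
    [-1,[0,0,1.6],[0,0,0]],
    [-1,[0,0,0],[0,0,0]],
    [-1,[0,0,0],[0,0,0]],
  ],
)

```text
clock: 14.1
eef_pos: [0.3707, 0.2417, 0.0844]
tool_rot: [-0.087, 0.996, -0.002, -0.004]
ft_force: [-0.4, -0.5, 0.0]
grip_width: 0.0131
```

```bash
python3 g.py .3743 .2442 .088 189.95; python3 r.py 4 .082;  python3 - <<'E'
import cv2,numpy as np
a,b,c=[cv2.imread('pics/%s4.png'%n) for n in('wrist','top','scene')]
b=cv2.resize(b[110:290,90:330],(400,300));c=cv2.resize(c[110:290,270:510],(400,300))
cv2.imwrite('pics/m4.png',np.vstack([np.hstack([b,c]),np.hstack([cv2.resize(a,(400,300)),np.zeros((300,400,3),np.uint8)])]))
E
```

```text
turn [-0.0025 -0.0078  0.0004] shift cm now-frame [-0.39  0.18 -0.37] target-frame [-0.39  0.18 -0.36]
14.1 [0.3707 0.2417 0.0844] [ 0.577  0.262 -0.38   0.937  0.001  0.403] [-0.4 -0.5  0. ] 0.013066595627260941
[0.37073408 0.24173622 0.08437322] [[-0.9849, -0.1732, -0.0073], [-0.1732, 0.9849, -0.0038], [0.0078, -0.0025, -1.0]] [-0.41864848 -0.4531876   0.02667574] 0.013066595627260941
wrist 1083 slopes x,y,z@ [0.0229 0.0028 0.076 ] [0.4196 0.2499] rect ((0.3935893177986145, 0.24576863646507263), (0.07219601422548294, 0.02482929825782776), 9.132582664489746) [0.3572 0.2327 0.0733] [0.43   0.2634 0.0778]
top 1102 slopes x,y,z@ [-0.0064 -0.0015  0.0774] [0.4538 0.2587] rect ((0.4551904499530792, 0.2574692368507385), (0.08657296001911163, 0.08146435022354126), 56.44802474975586) [0.3987 0.2162 0.0723] [0.4982 0.301  0.0831]
  rack ((0.5781201124191284, 0.28127411007881165), (0.09606833755970001, 0.13704822957515717), 10.019609451293945) [0.57731608 0.28076439 0.12884742]
scene 1068 slopes x,y,z@ [ 0.002  -0.0042  0.0791] [0.4578 0.2564] rect ((0.4536120295524597, 0.25032415986061096), (0.09971705079078674, 0.08528534322977066), 43.837738037109375) [0.3902 0.2147 0.0741] [0.4998 0.3004 0.0831]
  rack ((0.5793107151985168, 0.27899181842803955), (0.09663192927837372, 0.13863429427146912), 10.396907806396484) [0.58186159 0.27753016 0.12925372]
```

View pics/m4.png

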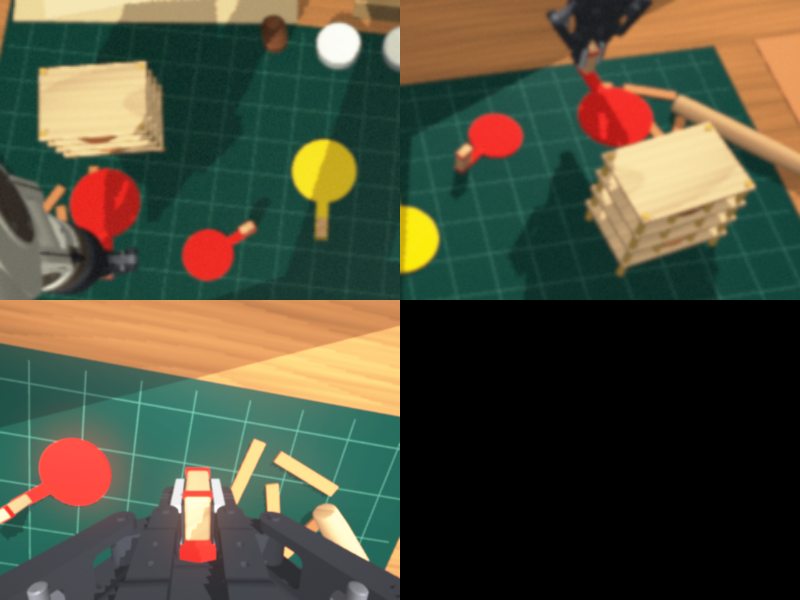

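The disc is level, its top at about 0.078, and square to the slot; the offset across is about 2 mm. I'll correct that and go in, stopping about 12 mm short.

>>> play_rows(
  moves=[
    [-1,[0,0.18,-0.35],[-0.002,-0.008,0]],
    [-1,[0,0,0],[0,0,0]],
    [-1,[-1,0,0],[0,0,0]],
    [-1,[-1.5,0,0],[0,0,0]],
    [-1,[-1.5,0,0],[0,0,0]],
    [-1,[-1,0,0],[0,0,0]],
    [-1,[0,0,0],[0,0,0]],
  ],
)

```text
clock: 14.83
eef_pos: [0.4245, 0.2542, 0.0907]
tool_rot: [-0.086, 0.996, 0.002, 0.004]
ft_force: [0.3, 0.6, -0.1]
grip_width: 0.0132
```

```bash
python3 g.py .4925 .2649 .088 189.95;
```

```text
turn [ 0.0027  0.0086 -0.0008] shift cm now-frame [-6.88 -0.11  0.33] target-frame [-6.88 -0.12  0.27]
14.8333 [0.4245 0.2542 0.0907] [ 0.54   0.334 -0.257  0.971 -0.001  0.367] [ 0.3  0.6 -0.1] 0.013241718331714848
```

>>> play_rows(
  moves=[
    [-1,[0,-0.1,0.2],[0.002,0.005,0]],
    [-1,[-1,0,0],[0,0,0]],
    [-1,[-1.5,0,0],[0,0,0]],
    [-1,[-1.5,0,0],[0,0,0]],
    [-1,[-1,0,0],[0,0,0]],
    [-1,[-0.5,0,0],[0,0,0]],
    [-1,[0,0,0],[0,0,0]],
  ],
)

```text
clock: 15.42
eef_pos: [0.4767, 0.262, 0.088]
tool_rot: [-0.087, 0.996, -0.0, 0.0]
ft_force: [0.6, -0.0, -0.5]
grip_width: 0.0134
```

```bash
python3 g.py .4925 .2649 .079 189.95
```

```text
turn [-0.0003  0.0006 -0.    ] shift cm now-frame [-1.6   0.01  0.9 ] target-frame [-1.6   0.01  0.9 ]
15.4167 [0.4767 0.262  0.088 ] [ 0.503  0.429 -0.117  1.024 -0.     0.329] [ 0.6 -0.  -0.5] 0.013367069952801786
```

Perfectly level and aligned, with 16 mm to go. I'll lower it gently towards the floor.

>>> play_rows(
  moves=[
    [-1,[0,0,0.4],[0,0,0]],
    [-1,[0,0,0.3],[0,0,0]],
    [-1,[0,0,0.1],[0,0,0]],
    [-1,[0,0,0],[0,0,0]],
  ],
)

```text
clock: 15.75
eef_pos: [0.4749, 0.2615, 0.0795]
tool_rot: [-0.087, 0.996, -0.0, -0.001]
ft_force: [0.2, 0.1, -0.2]
grip_width: 0.0129
```

>>> play_rows(
  moves=[
    [-1,[0,0,0.1],[0,0,0]],
    [-1,[0,0,0],[0,0,0]],
  ],
)

```text
clock: 15.92
eef_pos: [0.4756, 0.2619, 0.0791]
tool_rot: [-0.087, 0.996, -0.0, 0.0]
ft_force: [-0.3, 0.1, -0.5]
grip_width: 0.0129
```

>>> play_rows(
  moves=[
    [-1,[0,0,0.1],[0,0,0]],
    [-1,[0,0,0],[0,0,0]],
  ],
)

```text
clock: 16.08
eef_pos: [0.4759, 0.2619, 0.0781]
tool_rot: [-0.087, 0.996, -0.0, 0.0]
ft_force: [0.2, -0.2, -1.1]
grip_width: 0.0132
```

>>> play_rows(
  moves=[
    [-1,[-0.5,0,0],[0,0,0]],
    [-1,[-0.5,0,0],[0,0,0]],
    [-1,[-0.3,0,0],[0,0,0]],
    [-1,[0,0,0],[0,0,0]],
  ],
)

```text
clock: 16.42
eef_pos: [0.4899, 0.2644, 0.0783]
tool_rot: [-0.087, 0.996, 0.0, 0.001]
ft_force: [-0.5, 0.7, -0.0]
grip_width: 0.0131
```

>>> play_rows(
  moves=[
    [-1,[-0.15,0,0.05],[0,0,0]],
    [-1,[0,0,0],[0,0,0]],
  ],
)

```text
clock: 16.58
eef_pos: [0.4905, 0.2644, 0.0776]
tool_rot: [-0.087, 0.996, -0.0, 0.0]
ft_force: [0.2, -0.1, -0.8]
grip_width: 0.013
```

>>> play_rows(
  moves=[
    [-1,[-0.1,0,0.05],[0,0,0]],
    [-1,[0,0,0],[0,0,0]],
  ],
)

```text
clock: 16.75
eef_pos: [0.4908, 0.2645, 0.0776]
tool_rot: [-0.087, 0.996, -0.0, -0.0]
ft_force: [-2.1, -1.2, 4.3]
grip_width: 0.0133
```

>>> play_rows(
  moves=[
    [-1,[-0.1,0,0],[0,0,0]],
    [-1,[0,0,0],[0,0,0]],
  ],
)

```text
clock: 16.92
eef_pos: [0.4909, 0.2645, 0.0776]
tool_rot: [-0.087, 0.996, -0.0, -0.001]
ft_force: [-5.1, -2.1, 6.6]
grip_width: 0.0132
```

>>> play_rows(
  moves=[
    [-1,[-0.1,0,0],[0,0,0]],
    [-1,[0,0,0],[0,0,0]],
  ],
)

```text
clock: 17.08
eef_pos: [0.491, 0.2645, 0.0776]
tool_rot: [-0.087, 0.996, -0.0, -0.002]
ft_force: [-7.7, -1.2, 8.3]
grip_width: 0.0132
```

>>> play_rows(
  moves=[
    [-1,[0,0,-0.1],[0,0,0]],
    [-1,[0,0,0],[0,0,0]],
  ],
)

```text
clock: 17.25
eef_pos: [0.4911, 0.2643, 0.0778]
tool_rot: [-0.087, 0.996, -0.001, -0.002]
ft_force: [-5.3, -0.7, 2.9]
grip_width: 0.0134
```

>>> play_rows(
  moves=[
    [-1,[-0.1,0,0],[0,0,0]],
    [-1,[0,0,0],[0,0,0]],
  ],
)

```text
clock: 17.42
eef_pos: [0.4911, 0.2643, 0.0777]
tool_rot: [-0.087, 0.996, -0.001, -0.003]
ft_force: [-8.9, -2.0, 5.1]
grip_width: 0.0131
```

```bash
python3 g.py .4925 .2649 .079 189.95;  python3 r.py 5 .07;  python3 - <<'E'
import cv2,numpy as np
b,c=[cv2.imread('pics/%s5.png'%n) for n in('top','scene')]
b=cv2.resize(b[120:220,90:220],(400,308),interpolation=2);c=cv2.resize(c[160:285,365:490],(400,400),interpolation=2)[:308+92]
cv2.imwrite('pics/m5.png',np.hstack([np.pad(b,((0,92),(0,0),(0,0))),c]))
E
```

```text
turn [-0.0008 -0.0056  0.001 ] shift cm now-frame [-0.14  0.04 -0.13] target-frame [-0.14  0.04 -0.13]
17.4167 [0.4911 0.2643 0.0777] [ 4.930e-01  4.680e-01 -8.400e-02  1.025e+00  1.000e-03  3.180e-01] [-8.9 -2.   5.1] 0.013068129579646579
[0.49113647 0.26429172 0.07768632] [[-0.9848, -0.1738, -0.0054], [-0.1738, 0.9848, -0.0018], [0.0056, -0.0008, -1.0]] [-8.86412185 -1.96714275  5.0655128 ] 0.013068129579646579
wrist 1116 slopes x,y,z@ [0.0309 0.0015 0.0696] [0.5391 0.2724] rect ((0.5140379667282104, 0.26781392097473145), (0.07162755727767944, 0.024737922474741936), 10.030927658081055) [0.4777 0.2544 0.0662] [0.55   0.2858 0.0714]
  rack ((0.49732547998428345, 0.26532959938049316), (0.018279675394296646, 0.08683307468891144), 0.9834998846054077) [0.49607666 0.25319139 0.13297513]
  rack ((0.5563880205154419, 0.2707497775554657), (0.14243485033512115, 0.12431295961141586), 10.12478256225586) [0.58481966 0.26552795 0.12890763]
  rack ((0.5567245483398438, 0.2763519287109375), (0.14313282072544098, 0.13970130681991577), 10.031620979309082) [0.57833326 0.27680853 0.12928372]
```

View pics/m5.png

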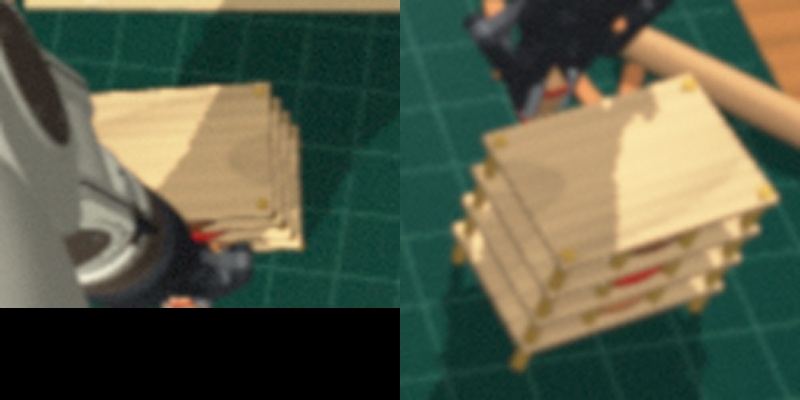

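The red disc is visible in the middle slot, between the two brass stops at crop (640,273). Force builds up with no further travel, so it is home. I'll relax the push, release and rise.

>>> play_rows(
  moves=[
    [-1,[0.15,0,-0.05],[0,0,0]],
    [-1,[0,0,0],[0,0,0]],
    [1,[0,0,0],[0,0,0]],
    [1,[0,0,0],[0,0,0]],
    [1,[0,0,0],[0,0,0]],
    [1,[0,0,0],[0,0,0]],
    [1,[0,0,0],[0,0,0]],
    [1,[0,0,0],[0,0,0]],
    [1,[0,0,0],[0,0,0]],
    [1,[0,0,-1],[0,0,0]],
    [1,[0,0,-2],[0,0,0]],
    [1,[0,0,-3],[0,0,0]],
  ],
)

```text
clock: 18.57
eef_pos: [0.4907, 0.2638, 0.1372]
tool_rot: [-0.087, 0.996, -0.001, -0.003]
ft_force: [-0.0, 0.4, -0.4]
grip_width: 0.0853
```

>>> play_rows(
  moves=[
    [1,[1,0,-3],[0,0,0]],
    [1,[2,0,-2],[0,0,0]],
    [1,[3,0,-1],[0,0,0]],
    [1,[3,0,0],[0,0,0]],
    [1,[3,0,0],[0,0,0]],
    [1,[1,0,0],[0,0,0]],
    [1,[0,0,0],[0,0,0]],
    [1,[0,0,0],[0,0,0]],
  ],
)

```text
clock: 19.23
eef_pos: [0.3651, 0.2428, 0.1996]
tool_rot: [-0.087, 0.996, 0.0, 0.001]
ft_force: [0.7, -0.1, 0.6]
grip_width: 0.0856
```

```bash
python3 g.py .4925 .2649 .079 189.95;  python3 r.py 6 .07;  python3 - <<'E'
from h import *
z=np.load('pics/scene6.npz');P=pts('scene',z['d'])
a=np.radians(9.95);X=np.array([np.cos(a),np.sin(a)]);Y=np.array([-X[1],X[0]])
for n in('scene','top'):
    z=np.load('pics/%s6.npz'%n);P=pts(n,z['d']);u=(P[...,:2]-[.5787,.280])@X;v=(P[...,:2]-[.5787,.280])@Y
    s=(u<-.06)&(u>-.115)&(abs(v)<.03)&(P[...,2]>.1)&(P[...,2]<.12)&(z['d']>0)
    if s.sum()>5:print(n,s.sum(),'handle top u,v,z',u[s].mean(),v[s].mean(),P[...,2][s].mean(),cv2.minAreaRect(P[s][:,:2].astype(np.float32)))
b,c=[cv2.imread('pics/%s6.png'%n) for n in('top','scene')]
b=cv2.resize(b[120:245,90:215],(400,400),interpolation=2);c=cv2.resize(c[160:285,365:490],(400,400),interpolation=2)
cv2.imwrite('pics/m6.png',np.hstack([b,c]))
E
```

```text
turn [0.0005 0.0028 0.001 ] shift cm now-frame [-12.9   -0.04  12.1 ] target-frame [-12.93  -0.02  12.06]
19.2333 [0.3651 0.2428 0.1996] [ 5.870e-01  1.350e-01 -2.110e-01  1.223e+00 -1.000e-03  4.130e-01] [ 0.7 -0.1  0.6] 0.08559221517657488
[0.36510197 0.24276816 0.19961843] [[-0.9848, -0.1737, 0.0027], [-0.1737, 0.9848, 0.001], [-0.0028, 0.0005, -1.0]] [ 0.68380874 -0.14738162  0.64392082] 0.08559221517657488
  rack ((0.5784732103347778, 0.2811727225780487), (0.0967932641506195, 0.13774661719799042), 10.201224327087402) [0.57732071 0.28070993 0.12884516]
  rack ((0.5790207386016846, 0.2793787717819214), (0.09707940369844437, 0.1382967084646225), 10.3919095993042) [0.5820229  0.27743617 0.12922018]
scene 128 handle top u,v,z -0.08570369866626804 -0.0023189867727853647 0.10818102296957678 ((0.49323275685310364, 0.26420319080352783), (0.028604945167899132, 0.017654940485954285), 9.898476600646973)
top 103 handle top u,v,z -0.08882138466351955 9.731054707991972e-06 0.10886502694002927 ((0.49135875701904297, 0.26553523540496826), (0.02711285464465618, 0.015055947937071323), 8.76736831665039)
```

View pics/m6.png

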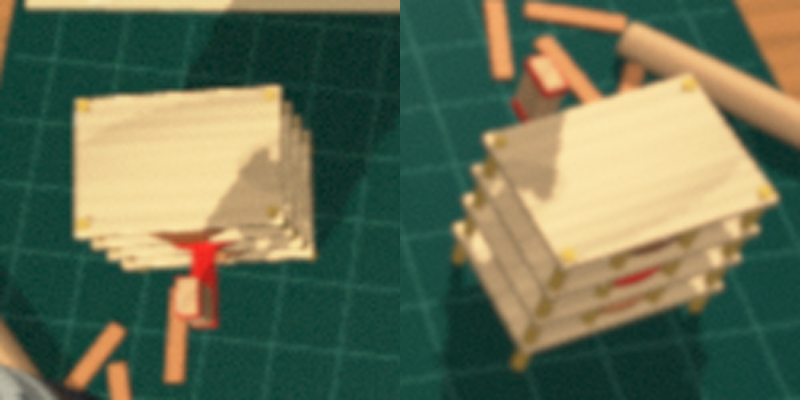

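The final view shows the template seated in the middle slot, its handle square out of the front at crop (195,300). The rack hasn't moved and nothing touches the template. Handing in.

```bash
python3 -c "
from h import *
bot.job_done()"
```

```text
the job is handed in; nothing more can be done
```

The large red template is in the empty middle slot, lying level against the brass stops with its handle straight out of the front. The gripper is open and clear, and I handed the job in at about 19.4 s of the 43 s limit.

**What went wrong on the way:** my first grip drove joint 6 to its end stop (3.14 rad), which tilted the hand and stopped it short of the rack. I laid the template back on its starting spot, turned the gripper half a turn and gripped it again. The insertion then went cleanly.

**Last checks:**
- **Seating:** the push force rose to about 9 N with no further travel. The handle's distance from the rack centre measured 86 and 89 mm in the two cameras, against 87.5 mm expected.
- **Alignment:** handle direction was 8.8° and 9.9° in the two cameras, against about 10° for the slot. Sideways offset was 2 mm or less.
- **Height:** the handle top read about 0.1085 m against 0.110 m expected, which is within camera error.
- **Surroundings:** the rack had not moved. I did not measure the yellow and blue templates again at the end, but the arm never touched them.

**A disagreement:** the task puts the rack's top 58 mm above the slot floor, but the cameras showed about 64 mm. I went by the measured floor height (0.065 m), and the disc met the floor there.

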